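# Clamp a die-cast box with the inner of two concentric knobs

### The job

Stand the bare aluminium box on the floor of the work holder centred between its two jaws, broad sides towards the jaws, let go of it, then turn only the black inner knob clockwise until the box is pressed against the back jaw and held with a light clamping force of about 12 N, never more than 22 N, and take the hand away. The silver outer ring under the inner knob must stay at its setting, the jaw may be moved by its knob only (do not push it), and everything else on the bench stays where it is.

Things in the scene. Friction and masses are not known exactly. Their poses are not given: they have to be found in the camera images.
- box_mid (a point): centre (half-way up, 20 mm above its underside) of the loose bare aluminium box, 50 mm along its x, 34 mm along its y, 40 mm tall, about 0.18 kg, a flat red button and a green lamp on its lid. It stands upright on the bench. It is clamped across its 34 mm width, so carry it by its 50 mm length (fingers on the two small end faces).
- holder: work holder fixed to the bench, origin on the bench surface: dark steel base plate 92 mm (x) by 245 mm (y from -135 to +110), 20 mm thick. Along its y: aluminium gear head (76 by 80 mm, top at z = 50 mm) with the concentric knobs on top, their vertical axis at x = 0, y = -92 mm; then the moving jaw with its orange shoe; then the back jaw. The clamping faces are square to y and centred on x = 0.
- floor_mid (a point): a point on the holder's floor (top of the base plate, z = 20 mm) at its x = 0, y = +28 mm, same axes: about where the box belongs, its x axis along the holder's x either way round. The back jaw (aluminium, orange facing, 50 mm wide, 32 mm high, 24 mm thick) is bolted on at a different place each time: its face lies between y = +46 and +54 mm of the holder and its position is not reported.
- jaw: carriage of the moving jaw, 50 mm wide in x, top 50 mm above the bench. Origin on the holder's floor, x = 0, in the plane of the orange shoe's face (looking to +y) with its spring relaxed. The inner knob turned clockwise moves it to +y by 14 mm per rad. The shoe's spring gives 6 N per mm, up to 4 mm, so the force rises 84 N per rad once the box meets the back jaw. Sliding the free box takes 1 to 2.5 N.
- inner (a joint): turn of the inner knob in rad, 0 = jaw fully open, grows clockwise seen from above, up to 2.4. Stiff and self-locking: turning it takes about 0.34 N m of friction, plus 0.014 N m for each newton of clamping force when tightening; it stays where it is left.
- inner_top (a point): centre of the top face of the inner knob: black ribbed cylinder with white pointer line, 34 mm diameter, 28 mm tall; its underside is the top of the outer ring. The point turns with the knob. Top 90 mm above the bench.
- outer (a joint): turn of the outer ring in rad, grows clockwise seen from above; it turns very easily (0.012 N m) and must not be disturbed. It is not linked to the inner knob.
- outer_mark (a point): red mark on the outer ring's top face, 28 mm from the axis. The silver ring is 60 mm in diameter, 12 mm tall, its top 62 mm above the bench, coaxial with and directly below the inner knob.
- spare_mid (a point): bystander: centre (half-way up) of a loose blue plastic box of the same size (50 by 34 by 40 mm); not to be used
- pliers: bystander: red and blue handled pliers lying flat, 160 mm long, origin at the joint pin on the underside
- meter: bystander: yellow multimeter lying on its back, 150 by 75 by 36 mm, origin under its centre
- tray: bystander: green parts tray, 110 by 160 by 30 mm, origin under its centre
- driver: bystander: screwdriver lying flat
- flux: bystander: amber jar, 44 mm diameter, 70 mm tall, origin under its centre
- spool: bystander: metal solder spool standing on its flange, 52 mm diameter, 36 mm tall, origin under its centre
- box: the same aluminium box; origin under its centre, z up
Not all that is in view belongs to the job. What is shaped like the box but pink is not meant.

How it is judged (in metres and radians):
On the way, in this order (a step that is already met when the one before it is completed fails the run):
1. the aluminium box stands between the jaws on the holder's floor, let go and not yet clamped (x of box_mid in the frame of holder between -0.012 and 0.012 m and y of box_mid in the frame of holder between 0.012 and 0.042 m and z of box_mid in the frame of holder between 0.037 and 0.043 m and angle between box_mid's own z axis and vertical below 0.08 rad and angle between the x axis of box_mid and the x axis of holder, either way round below 0.12 rad and contact force between the fingers and box below 0.1 N and contact force between jaw and box below 2.5 N), for 0.2 s.
2. the box is clamped with a light force (x of box_mid in the frame of holder between -0.012 and 0.012 m and y of box_mid in the frame of holder between 0.012 and 0.042 m and z of box_mid in the frame of holder between 0.037 and 0.043 m and angle between box_mid's own z axis and vertical below 0.08 rad and angle between the x axis of box_mid and the x axis of holder, either way round below 0.12 rad and contact force between jaw and box between 6 and 18 N), for 0.3 s.
At the end, for the whole second after the job is handed in: the aluminium box stands upright (within 0.08 rad) on the holder's floor, square to the jaws within 0.12 rad and within 12 mm of the middle across, at rest, held by the moving jaw with 6 to 18 N; the outer ring's mark is within 4 mm of where it began (all of step 2 and contact force between the fingers and box below 0.1 N and linear speed of box below 0.01 m/s and distance of outer_mark from where it was at the start of the episode below 0.004 m); the robot touches nothing.
It fails at once if the box is clamped with more than 22 N (contact force between jaw and box above 22 N).
It fails at once if the outer ring is turned (its mark moves more than 4 mm) (distance of outer_mark from where it was at the start of the episode above 0.004 m).
It fails at once if the moving jaw is pushed by the hand with more than 8 N (contact force between the fingers and jaw above 8 N).
It fails at once if a bystander (blue box, pliers, multimeter, tray, screwdriver, jar or spool) is moved more than 20 mm (distance of any of spare_mid, pliers, meter, tray, driver, flux, spool from where it was at the start of the episode above 0.02 m).
It also fails if it takes over 61 s, if anything falls off the work surface, if the arm or the gripper's body presses on something with over 40 N, if the wrist force passes 120 N, or if a joint passes its speed limit or range.

### The arm

A 7-joint arm with a two-finger parallel gripper is mounted at the origin on the work surface. World frame = base frame: x ahead of the robot, y to its left, z up, the work surface at z = 0. Lengths are in m, angles in degrees, forces in N, time in s.
With the tool pointing down it reaches from about 0.35 to 0.775 m from the base axis. Payload 3.1 kg.
Tool frame: the origin (TCP) lies on the centre line of the jaws, within the pads' length; the fingertips stand 11 mm ahead of it and the grasp point (between the pads) lies 8 mm behind it; z points along the fingers, y is the line along which they close (so a half turn about z gives the same grasp; the last joint's range is limited). The gripper opens to 85 mm and grips with 20 to 120 N. Pads are 22 mm wide; open, the fingers measure 114 mm over their backs; the gripper's body (76 mm by 85 mm) begins 54 mm behind the grasp point. The pads swing forward as they close: fully open they stand 13 mm farther back than shut.
Start: joints at [64.36, 17.813, 0.802, 86.603, -0.252, 75.585, -1.558], TCP at [0.217, -0.505, 0.242] pointing down, gripper open.
Joint ranges: [-154.91, 154.91], [-16.99, 109.72], [-72.82, 74.43], [7.12, 147.25], [-82.49, 262.49], [11.32, 116.49], [-174.64, 174.64]. Speed limits (degrees/s): [159.86, 159.86, 180, 180, 180, 180, 180].

### API

Orientations are given as [roll, pitch, yaw] about the fixed x, y, z axes, in that order (R = Rz(yaw) Ry(pitch) Rx(roll)).
In Python, from plant import bot, eoat, camera, ticket, readout gives the robot as it stands. The module is installed in compiled form; this text tells all that it offers. Calls block until the motion is done:
- bot.movep(position, orientation): joint-space move of the TCP to a pose.
- bot.servo_line(position, feed=0.15, rot=None, contact_N=None): straight line of the TCP; rot=None keeps the orientation; feed is the mean speed in m/s. With contact_N (N) it stops when the force on the tool has changed by that much, and returns True; else False.
- bot.move_j(angles): joint-space move.
- eoat.command_gripper(opening, grip_force=None): finger opening in m; grip_force is the grip in N (None keeps the last); returns when the fingers have stopped.
- bot.hold(seconds).
- bot.inverse_kinematics(position, orientation): joint angles nearest the present ones, or None.
- camera(name): name is "side" or "top"; returns a dict with "pixels" (420x560x3 uint8, red, green, blue), "vertical_fov" (degrees; the focal length in pixels is half the picture's height over the tangent of half this angle, whatever the lens; pixels are square), "cx", "cy" (the principal point, pixels), "cam_to_world" (4x4, takes a point from camera to world coordinates). Camera axes: x right, y up, looking along -z (the intrinsics and any distortion apply to the point x, -y, -z); pixel columns grow to the right and rows downward; lengths in m; the calibration is good to about 2 mm. A picture is of the moment at which its call begins. There is no depth.
A pose or a line that the arm cannot do raises bot.IKError and nothing moves.
- ticket.job_done(): hands the job in; it is judged then, once.
Readings, each from a call of its own:
- readout.current_time_s(): time.
- readout.current_joint_pos(): joint angles.
- readout.current_dq(): joint speeds.
- readout.current_tau(): joint torques, N m.
- readout.current_ee_pos(): TCP position.
- readout.current_ee_rot(): TCP orientation.
- readout.current_wrist_force(): force on the tool from outside, world axes, zero at the start.
- readout.current_wrist_torque(): the same for the moment, N m.
- readout.current_gripper_width(): finger opening in m.
- readout.current_finger_force(): force on a finger pad.
Only numpy, scipy, OpenCV 4.12 (cv2) and the standard library are available. Lean on these libraries where they do the work, as an engineer would, in place of code of your own. Each camera call takes 0.05 s, during which the arm holds its last target. There are 200 camera calls.

## Working session

There is one attempt and no reset: what is moved stays moved. The work goes in short steps, each a Python script; the robot and the scene stay as the last script left them, time stands still between calls to the robot, and variables do not carry over. Pictures are saved under pics/ and viewed, at most 10 in all, crops included, and the job is handed in when it is done.

```bash
mkdir -p pics
python3 - <<'E'
from plant import bot,eoat,camera,ticket,readout
import cv2,pickle
for n in("top","side"):
    c=camera(n);pickle.dump(c,open(n+"0.pkl","wb"));cv2.imwrite(f"pics/{n}0.png",cv2.resize(c["pixels"][:,:,::-1],(800,600),interpolation=cv2.INTER_CUBIC))
    print({k:v for k,v in c.items() if k!="pixels"})
print(readout.current_time_s(),readout.current_ee_rot())
E
```

```text
{'vertical_fov': 49.30218091728443, 'cx': 281.2040117985552, 'cy': 219.39991271586538, 'cam_to_world': array([[ 3.06118669e-03,  9.95178946e-01, -9.80280261e-02,
         4.27367009e-01],
       [-9.99994501e-01,  2.92138409e-03, -1.56965237e-03,
         4.55923045e-02],
       [-1.27570748e-03,  9.80322920e-02,  9.95182417e-01,
         1.42024985e+00],
       [ 0.00000000e+00,  0.00000000e+00,  0.00000000e+00,
         1.00000000e+00]])}
{'vertical_fov': 42.70753605386909, 'cx': 277.7037906033263, 'cy': 209.42703986693223, 'cam_to_world': array([[-0.90965786,  0.2345918 , -0.34276707,  0.1148982 ],
       [-0.41513891, -0.54031992,  0.73192491,  0.97970947],
       [-0.01350029,  0.80809719,  0.58889445,  0.8469067 ],
       [ 0.        ,  0.        ,  0.        ,  1.        ]])}
0.1 [-1.79875165e+02  5.33332878e-03  2.32524181e+01]
```

View pics/top0.png

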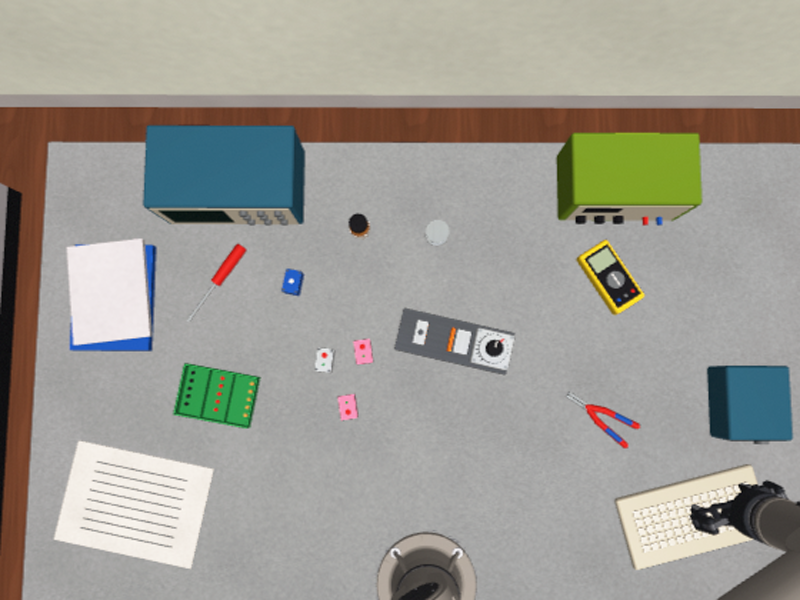

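View pics/side0.png

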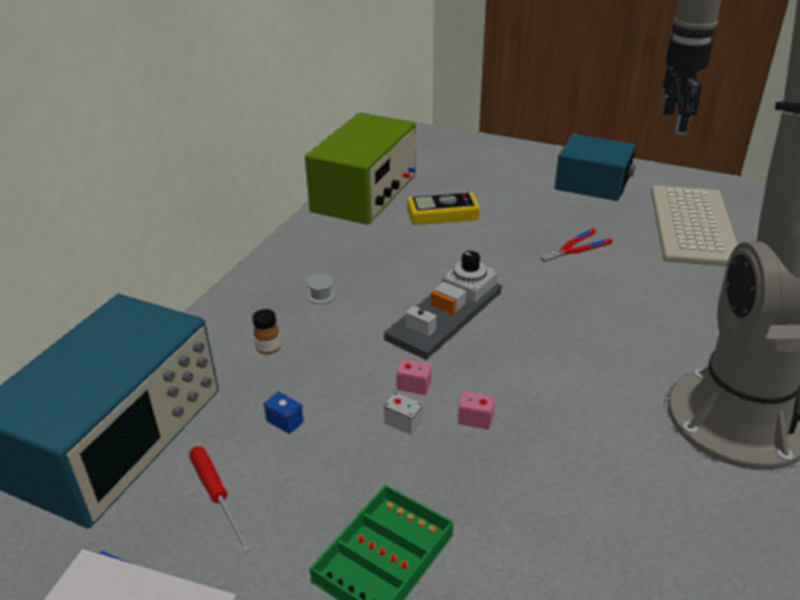

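Top view (800x600): aluminium box at (324,360), holder from (400,330) to (512,350) with its knob at (494,347). The side view shows the box at (403,412) and the knob at (470,262). The pink boxes are decoys. I'll zoom in to get corners.

Run:
```python
import cv2,pickle,numpy as np
def crop(n,x0,y0,w,h,s,f):
    im=pickle.load(open(n+"0.pkl","rb"))["pixels"][y0:y0+h,x0:x0+w,::-1]
    im=cv2.resize(im,None,fx=s,fy=s,interpolation=cv2.INTER_CUBIC)
    for i in range(0,w,10):
        cv2.line(im,(i*s,0),(i*s,6),(0,0,255),1);cv2.putText(im,str(x0+i),(i*s,16),0,.33,(0,0,255),1)
    for i in range(0,h,10):
        cv2.line(im,(0,i*s),(6,i*s),(0,0,255),1);cv2.putText(im,str(y0+i),(8,i*s+4),0,.33,(0,0,255),1)
    cv2.imwrite(f,im)
crop("top",212,205,155,75,5,"pics/topc.png")
crop("side",262,170,95,138,4,"pics/sidec.png")
```

```text
(no output)
```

View pics/topc.png

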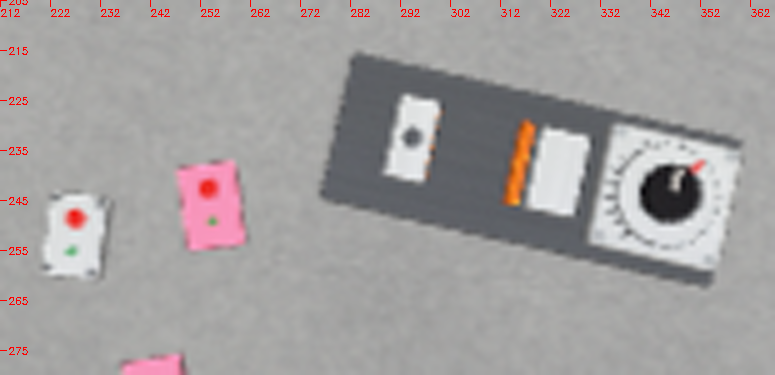

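View pics/sidec.png

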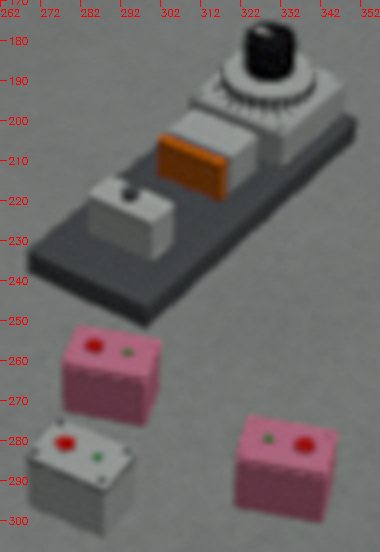

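```bash
cat > geo.py <<'E'
import pickle,numpy as np
from scipy.optimize import least_squares
C={n:pickle.load(open(n+"0.pkl","rb")) for n in("top","side")}
O={"top":(212,205,5),"side":(262,170,4)}
def proj(n,P):
    c=C[n];T=np.linalg.inv(c["cam_to_world"]);p=np.atleast_2d(P)@T[:3,:3].T+T[:3,3]
    f=210/np.tan(np.radians(c["vertical_fov"]/2))
    return np.c_[c["cx"]+f*p[:,0]/-p[:,2],c["cy"]-f*p[:,1]/-p[:,2]]
def px(n,uv):
    x,y,s=O[n];return (np.array(uv)+.5)/s-.5+[x,y]
def place(q,L):
    L=np.atleast_2d(np.array(L,float))/1000;c,s=np.cos(q[2]),np.sin(q[2])
    return np.c_[q[0]+c*L[:,0]-s*L[:,1],q[1]+s*L[:,0]+c*L[:,1],L[:,2]]
def fit(obs,q0):
    def r(q): return np.concatenate([(proj(n,place(q,l))-px(n,uv)).ravel() for n,l,uv in obs])
    s=least_squares(r,q0,loss="soft_l1");return s.x,r(s.x).reshape(-1,2)
E
python3 - <<'E'
from geo import *
np.set_printoptions(precision=4,suppress=True)
H=[("top",(46,110,20),(352,52)),("top",(46,-135,20),(743,140)),("top",(-46,-135,20),(711,287)),("top",(-46,110,20),(320,198)),
("top",(0,-92,90),(672,193)),
("side",(46,110,20),(28,255)),("side",(-46,110,20),(150,308)),("side",(-46,-135,20),(356,118)),("side",(0,-92,90),(271,31))]
B=[("top",(25,17,40),(49,193)),("top",(25,-17,40),(106,198)),("top",(-25,-17,40),(100,277)),("top",(-25,17,40),(42,272)),
("side",(25,17,40),(28,460)),("side",(25,-17,40),(60,422)),("side",(-25,-17,40),(134,458)),("side",(-25,17,40),(102,487)),("side",(-25,17,0),(102,535)),("side",(25,17,0),(30,505))]
for nm,o,q0 in(("H",H,(.46,-.05,-.2)),("B",B,(.44,.22,0))):
    q,r=fit(o,np.array(q0));print(nm,q[:2],np.degrees(q[2]));print(r)
    for n in("top","side"):
        oo=[a for a in o if a[0]==n]
        q1,_=fit(oo,np.array(q0));print(n,q1[:2],np.degrees(q1[2]))
    if nm=="H":
        h=q
        # y of shoe top edges (z~50?) and back jaw facing
        for lab,n,uv,z in(("shoe top","top",(526,122),50),("shoe","top",(508,205),50),("back","top",(440,100),52),("back","top",(429,180),52),("shoe side","side",(160,137),50),("shoe side","side",(227,160),50),("backside?","side",(174,210),52)):
            f=lambda a:(proj(n,place(h,(a[0],a[1],z)))-px(n,uv)).ravel()
            print(lab,least_squares(f,[0,20]).x)
E
```

```text
H [ 0.5096 -0.0511] -12.285267473034361
[[-0.3783  0.2963]
 [-0.538  -0.168 ]
 [-0.1601 -0.1382]
 [-0.4664  0.3032]
 [ 0.0787 -0.2055]
 [-0.0984 -1.5597]
 [-0.1025 -0.7713]
 [ 0.7934 -0.9076]
 [ 0.0197  0.5031]]
top [ 0.5099 -0.0521] -12.643419575130782
side [ 0.5089 -0.048 ] -11.691314746774093
shoe top [25.2207 -2.7664]
shoe [-25.8116  -2.6253]
back [26.856 50.506]
back [-21.502  46.752]
shoe side [23.7751 -0.7922]
shoe side [-24.5694  -4.9089]
backside? [-28.271  59.349]
B [0.4657 0.2147] -7.44790438115283
[[-0.1222 -0.6678]
 [-0.3671 -0.1724]
 [-1.5467  0.5288]
 [-1.1403  0.0223]
 [-0.6096 -1.9579]
 [-0.2081 -1.7341]
 [ 0.9716 -2.5005]
 [ 0.8113 -0.1279]
 [ 0.8537  1.2187]
 [-0.6697  0.0641]]
top [0.4655 0.2123] -4.093526689287417
side [0.4648 0.2174] -9.578042074262752
```

Run:
```python
from plant import bot,eoat,camera,ticket,readout
import numpy as np
np.set_printoptions(precision=2,suppress=True)
for y in(83.5,-96.5,77.6,-102.4): print(y,bot.inverse_kinematics([.465,.214,.2],[180,0,y]),bot.inverse_kinematics([.465,.214,.022],[180,0,y]))
k=np.radians(-12.4);kx=.5096+.092*np.sin(k);ky=-.0505-.092*np.cos(k);print(kx,ky)
for y in range(-180,180,30):
    q=bot.inverse_kinematics([kx,ky,.08],[180,0,y]);print(y,q)
```

```text
83.5 [ 19.16  26.87 -62.9   94.84  24.79  73.71 -54.88] [ 15.71  42.54 -60.12 106.27  43.72  58.01 -69.72]
-96.5 [ 18.45  26.26 -61.56  94.86  23.96  73.39 125.84] [ 16.59  43.63 -61.85 106.25  45.21  59.   109.14]
77.6 [ 19.23  26.93 -63.03  94.84  24.87  73.75 -60.85] [ 16.52  43.54 -61.72 106.25  45.09  58.92 -76.67]
-102.4 [ 18.45  26.26 -61.56  94.86  23.96  73.39 119.94] [ 16.59  43.63 -61.85 106.25  45.21  59.   103.24]
0.48984434990063025 -0.14035384960674346
-180 [ 39.94  25.88 -33.54 104.46  17.17  54.76  89.02]
-150 [ 58.03  36.53 -61.69 103.88  36.34  62.17 102.92]
-120 [ 58.03  36.53 -61.69 103.88  36.34  62.17 132.92]
-90 [  15.25   22.08   -1.49  105.41    0.71   52.52 -166.56]
-60 [  19.04   22.27   -6.29  105.26    2.99   52.63 -138.6 ]
-30 [  21.99   22.5   -10.04  105.14    4.81   52.76 -110.21]
0 [ 26.26  22.98 -15.49 104.98   7.5   53.04 -82.58]
30 [ 29.82  23.51 -20.08 104.84   9.83  53.34 -54.63]
60 [ 33.09  24.13 -24.36 104.72  12.07  53.7  -26.58]
90 [ 36.37  24.88 -28.7  104.59  14.43  54.15   1.38]
120 [ 39.63  25.78 -33.11 104.48  16.93  54.7   29.23]
150 [ 38.    25.31 -30.9  104.53  15.66  54.41  60.32]
```

Run:
```python
from plant import bot,eoat,camera,ticket,readout
import cv2,numpy as np
x,y=.465,.214
bot.movep([x,y,.2],[180,0,83.5])
bot.servo_line([x,y,.08],feed=.2)
print(bot.servo_line([x,y,.024],feed=.08,contact_N=4),readout.current_ee_pos())
eoat.command_gripper(.0,grip_force=25)
print(readout.current_gripper_width(),readout.current_finger_force(),readout.current_wrist_force(),readout.current_time_s())
bot.servo_line([x,y,.13],feed=.15)
print(readout.current_gripper_width(),readout.current_wrist_force(),readout.current_time_s())
t=camera("top")["pixels"];s=camera("side")["pixels"]
a=cv2.resize(t[200:290,190:290],(400,360),interpolation=2);b=cv2.resize(s[200:310,240:350],(360,360),interpolation=2)
cv2.imwrite("pics/grasp.png",np.hstack([a,b])[:,:,::-1])
```

```text
False [0.46518372 0.21438033 0.0241997 ]
0.04988635965742402 27.301000356674194 [-0.33303855  0.18932997  4.04758267] 4.8167
0.04942360249368031 [ 0.19272427 -0.76326811 -2.40555417] 5.675
```

View pics/grasp.png

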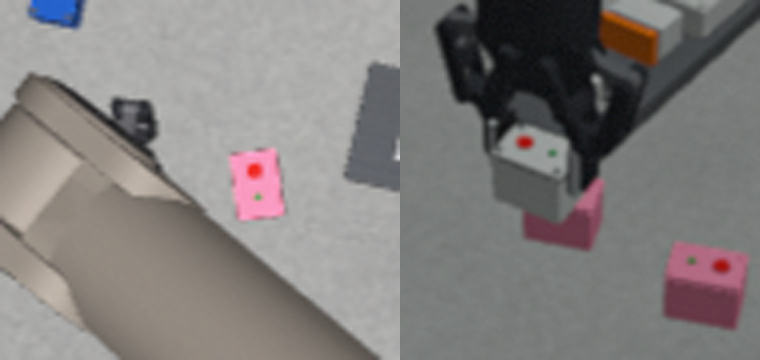

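The box is held by its end faces, and in the side crop it sits centred between the pads around (545,170). Next I place it in the holder.

Run:
```python
from plant import bot,eoat,camera,ticket,readout
import cv2,numpy as np
x,y=.5147,-.0275
bot.servo_line([x,y,.13],feed=.2,rot=[180,0,77.6])
print(readout.current_ee_pos(),readout.current_ee_rot(),readout.current_time_s())
bot.servo_line([x,y,.075],feed=.15)
t=camera("top")["pixels"];s=camera("side")["pixels"]
a=cv2.resize(t[200:280,260:360],(400,320),interpolation=2);b=cv2.resize(s[170:260,255:365],(400,328),interpolation=2)[:320]
cv2.imwrite("pics/place.png",np.hstack([a,b])[:,:,::-1])
print(readout.current_wrist_force(),readout.current_time_s(), readout.current_joint_pos())
```

```text
[ 0.51440881 -0.02546008  0.13016768] [-1.79989983e+02 -6.24785217e-02  7.77767547e+01] 7.1583
[ 0.29205263  0.38357009 -1.66504621] 7.775 [ 41.19366944  34.36460265 -55.43847327 103.25606212  32.54457132
  59.79937747 -39.03889002]
```

View pics/place.png

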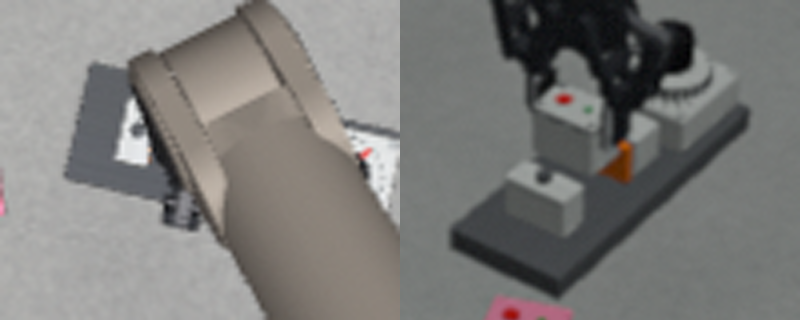

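Run:
```python
from geo import *
np.set_printoptions(precision=4,suppress=True)
def back(n,p,z):
    return least_squares(lambda a:(proj(n,[a[0],a[1],z])-p).ravel(),[.5,0]).x
print("bench box: top",back("top",px("top",(73,234)),.04),"side",back("side",px("side",(81.5,449.5)),.041))
p=np.array([255+175.5/3.636,170+104.5/3.644])-.4
b=back("side",p,.092);print("held",b)
for h in((.5096,-.0511,-12.3),(.5089,-.048,-11.7)):
    k=np.radians(h[2]);d=b-h[:2];print("local",[d@[np.cos(k),np.sin(k)],d@[-np.sin(k),np.cos(k)]])
# holder features by side cam: knob centre
print("knob side",back("side",px("side",(271,31)),.09),"top",back("top",px("top",(672,193)),.09))
```

```text
bench box: top [0.466  0.2131] side [0.4656 0.2153]
held [ 0.5169 -0.0254]
local [np.float64(0.0016848615804402182), np.float64(0.026662580970735157)]
local [np.float64(0.003278070573358659), np.float64(0.023749835931589414)]
knob side [ 0.4909 -0.1433] top [ 0.4895 -0.1408]
```

Run:
```python
from plant import bot,eoat,camera,ticket,readout
import cv2,numpy as np
x,y=.5147,-.0275
print(bot.servo_line([x,y,.050],feed=.1,contact_N=5),readout.current_ee_pos())
print(bot.servo_line([x,y,.042],feed=.02,contact_N=4),readout.current_ee_pos(),readout.current_wrist_force())
eoat.command_gripper(.072)
print(readout.current_gripper_width(),readout.current_wrist_force())
bot.servo_line([x,y,.15],feed=.15)
print(readout.current_time_s())
k=np.radians(-12.4);kx,ky=.490,-.1415
bot.movep([kx,ky,.15],[180,0,140])
t=camera("top")["pixels"];s=camera("side")["pixels"]
a=cv2.resize(t[200:280,260:360],(400,320),interpolation=2);b=cv2.resize(s[170:260,255:365],(400,328),interpolation=2)[:320]
cv2.imwrite("pics/placed.png",np.hstack([a,b])[:,:,::-1])
print(readout.current_time_s(), readout.current_joint_pos())
```

```text
False [ 0.51448552 -0.02751467  0.0498461 ]
True [ 0.51547398 -0.02738875  0.04454293] [-0.67465755 -0.1377308   3.93534431]
0.07177949848184875 [ 0.27168916 -0.05828685  0.16911029]
9.7417
10.9417 [ 63.31219114  35.24185757 -71.07936701  99.14335691  35.0802703
  71.67388532  33.67476619]
```

View pics/placed.png

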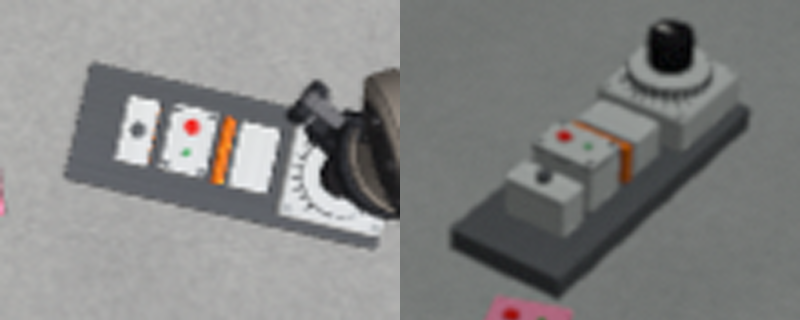

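The box stands upright between the jaws with free space both sides: box (165–217,105–175) in the top crop, orange shoe at x≈222. Next I find the knob's exact centre with two light grips at right angles.

```bash
cat > kn.py <<'E'
from plant import bot,eoat,camera,ticket,readout
import numpy as np
np.set_printoptions(precision=4,suppress=True)
def state(l=""):
    print(l,np.array(readout.current_ee_pos()),"yaw%.2f"%readout.current_ee_rot()[2],"F",np.array(readout.current_wrist_force()),"T",np.array(readout.current_wrist_torque()),"w%.4f"%readout.current_gripper_width(),"t%.2f"%readout.current_time_s())
E
python3 - <<'E'
from kn import *
kx,ky=.490,-.1415
bot.move_j([38,19.5,-30.9,100.5,15.7,61.4,60.3]);state("mid")
bot.movep([kx,ky,.13],[180,0,50]);print(readout.current_joint_pos())
bot.servo_line([kx,ky,.079],feed=.1);state("down")
c=np.array([kx,ky])
for yaw in(50,140):
    if yaw==140:
        bot.servo_line([*c,.079],feed=.1,rot=[180,0,140])
    state("pre")
    p0=np.array(readout.current_ee_pos())[:2]
    eoat.command_gripper(0,grip_force=20);state("grip%d"%yaw)
    p1=np.array(readout.current_ee_pos())[:2];F=np.array(readout.current_wrist_force())[:2]
    a=np.radians(yaw-90);u=np.array([np.cos(a),np.sin(a)])
    print("shift along u",(p1-p0)@u,"F along u",F@u)
    eoat.command_gripper(.072)
print(readout.current_joint_pos())
E
```

```text
mid [ 0.4958 -0.1584  0.1531] yaw149.11 F [ 0.9998 -0.9538  0.541 ] T [ 0.0836  0.0421 -0.0074] w0.0719 t11.65
[ 24.8274  19.3257 -13.3251 101.852    5.0487  59.4612 -30.3102]
down [ 0.4904 -0.1416  0.0793] yaw50.01 F [ 0.3266  0.4621 -0.2117] T [-0.0173 -0.0101 -0.0211] w0.0722 t13.72
pre [ 0.4904 -0.1416  0.0793] yaw50.01 F [ 0.3266  0.4621 -0.2117] T [-0.0173 -0.0101 -0.0211] w0.0722 t13.72
grip50 [ 0.4882 -0.1397  0.0797] yaw50.04 F [-4.7388  3.1799  7.1605] T [ 0.6747  1.048  -0.0063] w0.0330 t14.14
shift along u -0.0028159184728720576 F along u -5.674109773238582
pre [ 0.49   -0.1415  0.079 ] yaw139.97 F [-0.7421  0.1513 -0.4429] T [ 0.0291 -0.0301  0.0395] w0.0720 t16.32
grip140 [ 0.4916 -0.1397  0.0797] yaw140.07 F [2.8777 3.825  1.3666] T [ 0.873  -0.5184 -0.0246] w0.0331 t16.74
shift along u 0.002476253253192112 F along u 4.779879798639344
[ 39.2744  25.7804 -32.4313 104.494   16.6763  54.5392  49.5919]
```

```bash
cat >> kn.py <<'E'
C=[.4894,-.1378,.079]
def turn(y0,y1,step):
    y=y0
    while y>y1+1e-6:
        y=max(y-step,y1);bot.servo_line(C,feed=.15,rot=[180,0,y])
        T=readout.current_wrist_torque();F=readout.current_wrist_force()
        print("cmd%.1f yaw%.2f Tz%.3f Fxy%.1f,%.1f w%.4f t%.2f"%(y,readout.current_ee_rot()[2],T[2],F[0],F[1],readout.current_gripper_width(),readout.current_time_s()))
E
python3 - <<'E'
from kn import *
bot.servo_line(C,feed=.1,rot=[180,0,145]);state("pre")
eoat.command_gripper(0,grip_force=70);state("grip")
turn(145,121,4)
E
```

```text
pre [ 0.4893 -0.1377  0.079 ] yaw144.91 F [-0.2132 -0.5675 -0.0935] T [-0.0252 -0.022  -0.0068] w0.0720 t17.45
grip [ 0.4896 -0.1378  0.0794] yaw144.97 F [-0.955   0.9473  3.8617] T [ 0.0867  0.2274 -0.0741] w0.0318 t17.89
cmd141.0 yaw141.03 Tz-0.252 Fxy-1.2,0.1 w0.0321 t18.14
cmd137.0 yaw137.07 Tz-0.277 Fxy-1.8,0.3 w0.0317 t18.39
cmd133.0 yaw133.09 Tz-0.185 Fxy-2.0,1.1 w0.0319 t18.64
cmd129.0 yaw129.08 Tz-0.112 Fxy-0.9,0.3 w0.0315 t18.89
cmd125.0 yaw125.09 Tz-0.203 Fxy-0.5,0.5 w0.0321 t19.14
cmd121.0 yaw121.09 Tz-0.144 Fxy-1.6,-0.0 w0.0317 t19.39
```

```bash
cat >> kn.py <<'E'
import cv2
from geo import proj,place
def jaw(save=None):
    s=camera("side")["pixels"];
    import pickle;s0=pickle.load(open("side0.pkl","rb"))["pixels"]
    h=(.509,-.0478,np.radians(-12.2))
    P=proj("side",place(h,[(0,-3,50),(0,-13,50),(0,7,50)]));d=(P[2]-P[0])/10
    up=lambda i:cv2.resize(i,None,fx=8,fy=8,interpolation=cv2.INTER_CUBIC)
    # static patch: gear head; jaw patch: top right of carriage
    for nm,(x0,x1,y0,y1) in(("head",(325,348,188,210)),("jaw",(309,328,199,216))):
        t=up(s0[y0:y1,x0:x1]);m=14;r=cv2.matchTemplate(up(s[y0-m:y1+m,x0-m:x1+m]),t,cv2.TM_CCOEFF_NORMED)
        _,v,_,l=cv2.minMaxLoc(r);o=np.array(l)/8-m;print(nm,"%.2f"%v,o,"mm along y %.2f"%(o@d/(d@d)))
    if save: cv2.imwrite(save,cv2.resize(s[150:270,255:365],(733,800),interpolation=2)[:600,:,::-1])
E
python3 - <<'E'
from kn import *
jaw("pics/t1.png");state()
for i in range(3): bot.hold(.15);state()
E
```

```text
head 0.99 [0. 0.] mm along y 0.00
jaw 0.57 [0.25 1.5 ] mm along y 2.68
 [ 0.4896 -0.1378  0.0794] yaw121.09 F [-1.9093  0.8254  5.4066] T [ 0.1317  0.3411 -0.1756] w0.0318 t19.44
 [ 0.4896 -0.1378  0.0794] yaw121.09 F [-2.149   1.0467  4.8737] T [ 0.1036  0.2698 -0.1727] w0.0316 t19.59
 [ 0.4896 -0.1378  0.0794] yaw121.09 F [-2.3027  0.8709  5.6626] T [ 0.1471  0.3202 -0.1849] w0.0317 t19.74
 [ 0.4896 -0.1378  0.0794] yaw121.09 F [-0.8574  0.5478  6.4184] T [ 0.129   0.2949 -0.1333] w0.0324 t19.89
```

View pics/t1.png

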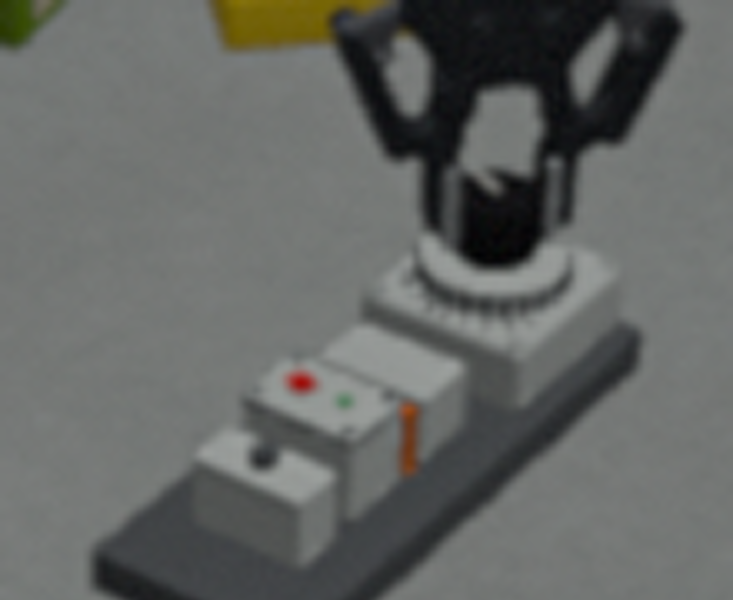

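The side crop shows the jaw has advanced: orange sliver at (408,440) beside the box. There is still a free gap between box and back jaw. I'll use a less occluded patch for tracking and continue.

```bash
sed -i 's/(309,328,199,216)/(318,331,199,215)/' kn.py
cat >> kn.py <<'E'
def box():
    s=camera("side")["pixels"].astype(int);R=s[190:235,285:325]
    w=np.clip(R[...,0]-R[...,1]-60,0,None)*(R[...,1]<R[...,2]+25);yy,xx=np.mgrid[190:235,285:325]
    print("red %.2f %.2f n%d"%((w*xx).sum()/w.sum(),(w*yy).sum()/w.sum(),(w>0).sum()))
E
python3 - <<'E'
from kn import *
jaw();box()
turn(121,113,4);jaw();box()
turn(113,105,4);jaw();box()
E
```

```text
head 0.99 [0. 0.] mm along y 0.00
jaw 0.95 [-1.    0.75] mm along y 4.27
red 299.76 206.80 n9
cmd117.0 yaw117.09 Tz-0.158 Fxy-1.6,0.8 w0.0319 t20.24
cmd113.0 yaw113.10 Tz-0.182 Fxy-1.5,-0.2 w0.0319 t20.49
head 0.99 [0. 0.] mm along y 0.00
jaw 0.92 [-1.375  1.   ] mm along y 5.81
red 299.57 207.05 n8
cmd109.0 yaw109.09 Tz-0.200 Fxy-2.1,0.8 w0.0318 t20.84
cmd105.0 yaw105.09 Tz-0.204 Fxy-1.4,1.0 w0.0316 t21.09
head 0.99 [0. 0.] mm along y 0.00
jaw 0.89 [-1.75   1.375] mm along y 7.62
red 299.03 207.52 n6
```

```bash
cat >> kn.py <<'E'
import os
def avg(n=4): return np.mean([cv2.cvtColor(camera("side")["pixels"],cv2.COLOR_RGB2GRAY).astype(np.float32) for _ in range(n)],0).astype(np.float32)
def ecc(a,b,x0,x1,y0,y1):
    W=np.float32([[1,0,0],[0,1,0]]);W[:,2]=[x0,y0]   # template coords -> b coords
    cc,W=cv2.findTransformECC(a[y0:y1,x0:x1].copy(),b,W,cv2.MOTION_TRANSLATION,(3,200,1e-6),None,1);return W[:,2]-[x0,y0],cc
def track():
    b=avg()
    if not os.path.exists("ref.npy"): np.save("ref.npy",b)
    a=np.load("ref.npy");h=(.509,-.0478,np.radians(-12.2))
    for nm,r,z in(("box",(294,314,203,215),60),("jaw",(317,329,202,216),45)):
        P=proj("side",place(h,[(0,20,z),(0,21,z)]));d=P[1]-P[0]
        o,cc=ecc(a,b,*r);print("   ",nm,o,"mm %.2f cc%.3f"%(o@d/(d@d),cc))
def go(y0,n,step=2):
    track()
    for i in range(n): turn(y0-i*step,y0-(i+1)*step,step);track()
E
python3 - <<'E'
from kn import *
go(105,4)
E
```

```text
box [0. 0.] mm 0.00 cc1.000
    jaw [0. 0.] mm 0.00 cc1.000
cmd103.0 yaw103.15 Tz0.033 Fxy-0.7,1.5 w0.0316 t21.64
    box [-0.054   0.0592] mm 0.27 cc0.993
    jaw [-0.0911  0.0778] mm 0.40 cc0.999
cmd101.0 yaw101.15 Tz0.056 Fxy-1.3,1.1 w0.0323 t22.09
    box [-0.1893  0.1347] mm 0.78 cc0.990
    jaw [-0.2101  0.1592] mm 0.89 cc0.997
cmd99.0 yaw99.15 Tz0.073 Fxy-1.6,0.9 w0.0323 t22.54
    box [-0.3091  0.2181] mm 1.27 cc0.993
    jaw [-0.3307  0.2209] mm 1.33 cc0.998
cmd97.0 yaw97.15 Tz0.048 Fxy-1.8,-0.2 w0.0319 t22.99
    box [-0.4395  0.3269] mm 1.84 cc0.990
    jaw [-0.4539  0.2793] mm 1.77 cc0.997
```

Run:
```python
from kn import *
go(97,4)
```

```text
box [-0.4398  0.3031] mm 1.79 cc0.990
    jaw [-0.462   0.2791] mm 1.79 cc0.997
cmd95.0 yaw95.15 Tz0.034 Fxy-0.6,0.7 w0.0315 t23.64
    box [-0.579   0.4027] mm 2.36 cc0.988
    jaw [-0.5586  0.4151] mm 2.34 cc0.996
cmd93.0 yaw93.16 Tz0.061 Fxy-1.7,0.1 w0.0318 t24.09
    box [-0.6889  0.4767] mm 2.80 cc0.986
    jaw [-0.6184  0.5014] mm 2.68 cc0.995
cmd91.0 yaw91.16 Tz0.055 Fxy-1.0,-0.5 w0.0319 t24.54
    box [-0.7299  0.5902] mm 3.15 cc0.987
    jaw [-0.6891  0.577 ] mm 3.03 cc0.996
cmd89.0 yaw89.16 Tz0.079 Fxy-1.4,0.1 w0.0316 t24.99
    box [-0.8658  0.6477] mm 3.63 cc0.985
    jaw [-0.7422  0.7068] mm 3.45 cc0.995
```

Run:
```python
from kn import *
go(89,3)
```

```text
box [-0.868   0.6309] mm 3.60 cc0.986
    jaw [-0.7326  0.7041] mm 3.41 cc0.995
cmd87.0 yaw87.15 Tz0.099 Fxy-0.3,-0.6 w0.0321 t25.64
    box [-0.9927  0.7814] mm 4.24 cc0.987
    jaw [-0.8683  0.7816] mm 3.93 cc0.995
cmd85.0 yaw85.16 Tz0.004 Fxy-1.3,0.5 w0.0317 t26.09
    box [-1.0973  0.8986] mm 4.77 cc0.989
    jaw [-1.0541  0.8147] mm 4.48 cc0.995
cmd83.0 yaw83.16 Tz0.068 Fxy-1.2,0.2 w0.0320 t26.54
    box [-1.202   0.9528] mm 5.15 cc0.983
    jaw [-1.1319  0.9657] mm 5.01 cc0.996
```

Run:
```python
from kn import *
go(83,3)
```

```text
box [-1.1873  0.9565] mm 5.12 cc0.983
    jaw [-1.1389  0.9548] mm 5.00 cc0.996
cmd81.0 yaw81.16 Tz0.045 Fxy-1.1,0.8 w0.0320 t27.19
    box [-1.317   1.0318] mm 5.62 cc0.983
    jaw [-1.3128  1.0497] mm 5.66 cc0.994
cmd79.0 yaw79.15 Tz0.065 Fxy-2.0,0.7 w0.0319 t27.64
    box [-1.4024  1.1509] mm 6.10 cc0.986
    jaw [-1.3822  1.1232] mm 5.99 cc0.994
cmd77.0 yaw77.15 Tz0.091 Fxy-0.2,1.0 w0.0316 t28.09
    box [-1.4886  1.2588] mm 6.55 cc0.980
    jaw [-1.5303  1.2239] mm 6.59 cc0.995
```

Run:
```python
from kn import *
go(77,3)
```

```text
box [-1.4774  1.2676] mm 6.54 cc0.980
    jaw [-1.515   1.2208] mm 6.55 cc0.995
cmd75.0 yaw75.16 Tz0.053 Fxy-2.1,0.2 w0.0319 t28.74
    box [-1.4754  1.2486] mm 6.50 cc0.979
    jaw [-1.6311  1.3438] mm 7.11 cc0.993
cmd73.0 yaw73.17 Tz0.137 Fxy-0.3,1.5 w0.0321 t29.19
    box [-1.4743  1.2592] mm 6.52 cc0.976
    jaw [-1.7087  1.3958] mm 7.43 cc0.992
cmd71.0 yaw71.19 Tz0.210 Fxy-1.3,0.4 w0.0320 t29.64
    box [-1.4914  1.2529] mm 6.55 cc0.973
    jaw [-1.7772  1.5137] mm 7.86 cc0.992
```

Run:
```python
from kn import *
turn(71,69.6,1.4);bot.hold(.4);track();state()
eoat.command_gripper(.072);state();track()
bot.servo_line([C[0],C[1],.2],feed=.12);track()
bot.movep([.45,-.35,.25],[180,0,60])
track();state()
t=camera("top")["pixels"];s=camera("side")["pixels"]
a=cv2.resize(t[200:280,260:360],(400,320),interpolation=2);b=cv2.resize(s[170:260,255:365],(400,328),interpolation=2)[:320]
cv2.imwrite("pics/end.png",np.hstack([a,b])[:,:,::-1])
```

```text
cmd69.6 yaw69.81 Tz0.246 Fxy-1.1,0.6 w0.0319 t30.09
    box [-1.4802  1.245 ] mm 6.50 cc0.971
    jaw [-1.7975  1.5424] mm 7.97 cc0.992
 [ 0.4897 -0.1378  0.0794] yaw69.81 F [-1.8439 -0.1099  4.8924] T [0.088  0.2622 0.2377] w0.0318 t30.69
 [ 0.4893 -0.1378  0.0788] yaw69.61 F [ 1.1588 -0.2821 -0.2051] T [-0.0088 -0.0067  0.0057] w0.0719 t31.16
    box [-1.4818  1.2545] mm 6.53 cc0.971
    jaw [-1.795   1.5734] mm 8.04 cc0.992
    box [-1.4913  1.2346] mm 6.51 cc0.971
    jaw [-1.8     1.5646] mm 8.03 cc0.992
    box [-1.4808  1.2431] mm 6.50 cc0.971
    jaw [-1.7904  1.5639] mm 8.00 cc0.992
 [ 0.4512 -0.3473  0.2497] yaw60.27 F [0.5344 0.3595 0.243 ] T [-0.0473  0.0009 -0.0576] w0.0720 t33.81
```

View pics/end.png

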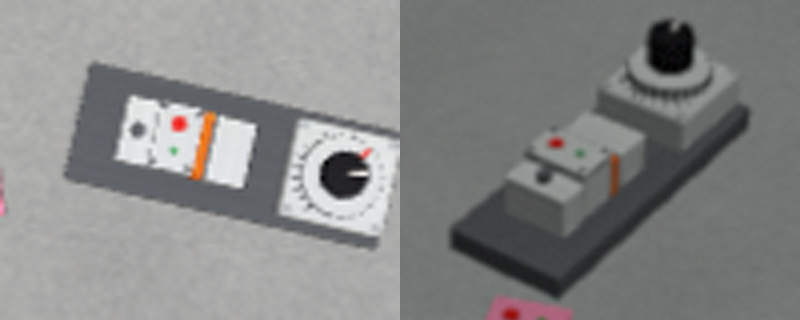

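The box is clamped between the back jaw and the orange shoe, and the red ring mark is still at its initial direction (368,155). The shoe spring is pressed in about 1.5–2 mm, which is roughly 10–12 N. The hand is clear, so I hand the job in.

```bash
python3 -c "
from plant import ticket;print(ticket.job_done())"
```

```text
the job is handed in; nothing more can be done
None
```

The job is handed in, with no verdict returned: the box is clamped against the back jaw at an estimated 10–12 N (from knob angle and images, not measured directly), the ring's red mark shows no visible movement, and the hand is clear.

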